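Release the ratchet clamp and file the blue test tile in the rack

ROBOT

A 6-joint arm with a two-finger parallel gripper is mounted at the origin on a cart in front of the work surface, level with it; the furniture and walls round the work are solid. World frame = base frame: x ahead of the robot, y to its left, z up, the work surface at z = 0. Lengths are in m, angles in rad, forces in N, time in s.
With the tool pointing down it reaches from about 0.3 to 0.875 m from the base axis. Payload 6.4 kg.
Tool frame: the origin (TCP) lies midway between the tips of the shut fingers; the grasp point (between the pads) lies 19 mm behind it; z points along the fingers, y is the line along which they close (so a half turn about z gives the same grasp; the last joint's range is limited). The gripper opens to 85 mm and grips with 20 to 120 N. Pads are 22 mm wide; open, the fingers measure 114 mm over their backs; the gripper's body (76 mm by 85 mm) begins 54 mm behind the grasp point. The pads swing forward as they close: fully open they stand 13 mm farther back than shut.
Start: joints at [1.078, 0.181, 1.607, -0, 1.354, -0.206], TCP at [0.163, 0.552, 0.231] pointing down, gripper open.
Joint ranges: [-2.99, 2.99], [-0.89, 2.07], [0.3, 2.58], [-1.14, 4.28], [0, 2.63], [-3.12, 3.12]. Speed limits (rad/s): [2.57, 2.57, 3.01, 3.14, 3.14, 3.14].

INTERFACE

Orientations are given as a unit quaternion [w, x, y, z].
In Python, from bench import ctrl gives the robot as it stands. The module is installed in compiled form; this text tells all that it offers.
- The arm moves only by the tool move_arm, never from a script. Its argument "plan" is one flat list of numbers, 6 for each row, row after row: the shift along the world's x, y, z in units of 50 mm (1.0 is 50 mm), then the turn, a rotation vector about the world's x, y, z in rad. A call has 1 to 10 rows; each row is the pose to reach, as a shift and turn from the pose commanded when the call began; what a row does not reach only later rows make up. A row lasts 1/8 s, in which the tool goes at most 62.5 mm and 10.7 degrees, less where a joint would pass 70% of its speed; a pose out of reach is approached as far as the arm can. A call with a gripper value outside its range is refused whole. "grip" is the finger opening in mm, from 0 to 85.4, set as the call begins (left out, the last holds). The fingers move at their own pace and stop on an object; the grip force is fixed at half the most. Time passes only in rows, so rows that repeat a pose let the fingers close. It gives the time, the measured TCP pose, the force, the opening and the grip force at its end, in the units of the state.
- ctrl.get_obs(): the state, without advancing time (a new reading comes with each control period).
- ctrl.camera(name): name is "scene" or "top" or "wrist"; returns a dict with "pixels" (480x640x3 uint8, red, green, blue), "fx", "fy", "cx", "cy" (pixels), "dist_coeffs" ([k1, k2, p1, p2, k3] as OpenCV has them; the pictures are not rectified), "origin" and "attitude" of the camera in the world. Camera axes: x right, y down, z forward; pixel columns grow to the right and rows downward; lengths in m; the calibration is good to about 2 mm. A picture is of the moment at which its call begins. There is no depth.
- ctrl.hand_in(): hands the job in; it is judged then, once.
The state is a dict: "time_s": time; "q": joint angles; "dq": joint speeds; "joint_efforts": joint torques, N m; "eef_pos": TCP position; "eef_rot": TCP orientation; "wrist_force": force on the tool from outside, world axes, zero at the start; "torque": the same for the moment, N m; "opening": opening from 0.0 (shut) to 1.0 (fully open); "grasp_force": force on a finger pad.
Only numpy, scipy, OpenCV 4.12 (cv2) and the standard library are available. Lean on these libraries where they do the work, as an engineer would, in place of code of your own. Each camera call takes 0.05 s, during which the arm holds its last target. There are 200 camera calls.

TASK

The blue glaze test tile is locked in the ratchet clamp. Flip the red-knobbed pawl lever over so that the ratchet lets go, slide the jaw all the way back, then take the tile out and stand it fully home in the empty rack slot that has the yellow tag. Leave the jaw back with the pawl flipped, and do not disturb the other tiles, jars and tools.

Things in the scene. Friction and masses are not known exactly. Their poses are not given: they have to be found in the camera images.
- clamp: Ratchet clamp, green and dark steel, fixed; base plate 218 x 76 x 12 mm from x = -80 to +138 mm of its own frame. Origin on the table on its long middle line; x runs along the slide from the tile end to the pawl end, z up. Jaw plate: 46 mm wide, stands parallel behind the tile (+x side); while closed, its lip hooks over the tile's top edge (4 mm above it), so the tile cannot come out.
- tile_foot (a point): Middle of the inclined foot on which the tile stands in the clamp, at x = -40, z = 18 mm; axes as the clamp's. The tile leans 25 degrees from vertical, top toward -x, against a green front rest that covers its lowest 28 mm; cheeks beside it (y = 25.5 to 30.5 mm either side) cover its lowest 24 mm.
- pawl (a joint): Pawl lever, hinged along the clamp's y, pivot at clamp x = 101, z = 47 mm. 0 = engaged: lever leans 20 degrees toward the tile and the jaw can only close. Positive swings the knob to clamp +x; past upright (0.36 rad) it falls over by its own weight and stays at its stop, 0.84 rad, where the ratchet is free. Under 1 N at the knob.
- pawl_knob (a point): Centre of the red ball knob, 26 mm diameter, at the end of the thin steel lever (10 mm), 85 mm from the pivot; about 127 mm above the table when engaged. Nothing stands higher than 100 mm beside it.
- jaw (a joint): Slide of the grey jaw: 0 = closed on the tile, 0.05 m = all the way back (clamp +x). Stiff: about 3 N of friction. The ratchet teeth block it while the pawl is engaged.
- jaw_handle (a point): Point in the black upright handle of the jaw, 60 mm above the table; the handle is 24 mm along clamp x, 14 mm along clamp y, its top 76 mm above the table, the block under it 33 mm. Moves with the jaw. Best pinched across its 14 mm.
- blue_tile_center (a point): Centre of the tile with the blue glaze, 72 x 48 x 8.5 mm, loose, about 35 g. Its x axis is the 72 mm length (up the lean in the clamp), y the 48 mm width, z the thickness; the glazed face (z) looks to the robot's side. With the jaw back there is about 45 mm of room behind the tile and its upper 40 mm are free in front.
- rack: Wooden tile rack, fixed, 160 (x) x 84 (y) x 34 mm high, origin on the table under its middle, with three upright slots at x = -50, 0 and +50 mm, each 13 mm (x) by 54 mm (y), 24 mm deep, with 4 mm chamfers at the mouth. Two slots hold other tiles, which stand 82 mm above the table. Pots up to 0.3 m high crowd the next table, to the robot's left of the bench edge (y above -0.15 m).
- slot (a point): Middle of the floor of the empty slot, 10 mm above the table; axes as the rack's (x across the 13 mm gap, z up). A yellow tag 16 mm wide hangs on the rack's +y edge at this slot, up to 44 mm above the table. A tile standing home has its centre 36 mm above this point.
- green_tile_center (a point): Centre of the tile with green glaze, standing in another slot of the rack; same size. Leave it.
- brown_tile_center (a point): Centre of the tile with brown glaze, standing in another slot of the rack; same size. Leave it.
- jar_honey: Glaze jar with white lid, 57 mm diameter, 68 mm high, origin under its middle. Bystander.
- jar_iron: Glaze jar with red lid, 53 mm diameter, 70 mm high; origin under its middle. Bystander.
- jar_cobalt: Blue glaze jar with black lid, 61 mm diameter, 75 mm high; origin under its middle. Bystander.
- label_roll: Roll of white labels lying flat, 60 mm diameter, 26 mm high. Bystander.

How it is judged:
By the outcome, as a careful person would: the job done as asked, in the order asked, and still so for the second after the job is handed in, with the robot touching nothing.
It also fails if it takes over 72 s, if anything falls off the work surface, if the arm or the gripper's body presses on something with over 40 N, if the wrist force passes 120 N, or if a joint passes its speed limit or range.

## Working session

There is one attempt and no reset: what is moved stays moved. The work goes in short steps, Python scripts to look and compute and a tool call to move; the robot and the scene stay as the last step left them, time stands still between calls to the robot, and variables do not carry over. Pictures are saved under pics/ and viewed, at most 13 in all, crops included, and the job is handed in when it is done.

Besides the shell and the picture viewer there is one more tool, called after "Request:" as name(argument=value, ...), one argument or row to a line, values as JSON. move_arm: Moves the arm, as the interface text tells. Its arguments: {"type":"object","properties":{"plan":{"type":"array"},"grip":{"type":"number"}},"required":["plan"]}

```bash
mkdir -p pics; cat > h.py <<'E'
import numpy as np, cv2
from scipy.spatial.transform import Rotation as R
from bench import ctrl
def cam(n,save=None):
    c=ctrl.camera(n)
    if save: cv2.imwrite('pics/'+save,cv2.cvtColor(c['pixels'],cv2.COLOR_RGB2BGR))
    c['K']=np.array([[c['fx'],0,c['cx']],[0,c['fy'],c['cy']],[0,0,1.]])
    a=np.array(c['attitude'],float)
    c['R']=R.from_quat(a,scalar_first=True).as_matrix() if a.size==4 else a.reshape(3,3)
    c['o']=np.array(c['origin']); c['d']=np.array(c['dist_coeffs'],float)
    return c
def ray(c,uv):
    p=cv2.undistortPoints(np.array([[uv]],float),c['K'],c['d'])[0,0]
    v=c['R']@np.array([p[0],p[1],1]); return v/np.linalg.norm(v)
def onz(c,uv,z):
    v=ray(c,uv); return c['o']+v*(z-c['o'][2])/v[2]
def tri(c1,u1,c2,u2):
    a,b=ray(c1,u1),ray(c2,u2)
    s=np.linalg.lstsq(np.c_[a,-b],c2['o']-c1['o'],rcond=None)[0]
    p,q=c1['o']+a*s[0],c2['o']+b*s[1]; return (p+q)/2,np.linalg.norm(p-q)
def proj(c,P):
    r=c['R'].T; return cv2.projectPoints(np.array(P,float).reshape(-1,3),cv2.Rodrigues(r)[0],-r@c['o'],c['K'],c['d'])[0].reshape(-1,2)
E
python3 - <<'E'
from h import *
for n in('scene','top'):
    c=cam(n,n+'0.png'); print(n,c['o'],c['attitude'],c['fx'])
o=ctrl.get_obs();print(o['eef_pos'],o['eef_rot'],o['time_s'])
E
```

```text
scene [ 0.15085003 -0.78722213  0.75615521] [-0.30842753  0.84840251 -0.4037196   0.14864763] 621.3383787045897
top [ 0.51429307 -0.41522733  0.95942162] [ 0.03412197 -0.69772865  0.71525634 -0.02046447] 531.8128660766375
[0.16237754 0.55109291 0.23046951] [-2.92215321e-04  1.42901516e-01  9.89736597e-01 -7.34753077e-04] 0.1
```

View pics/scene0.png

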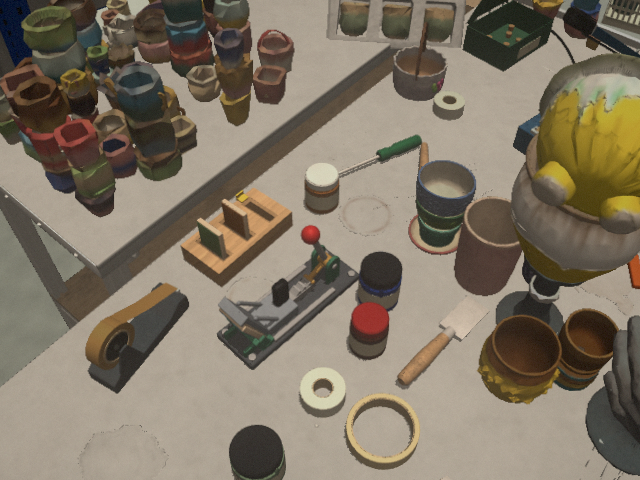

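View pics/top0.png

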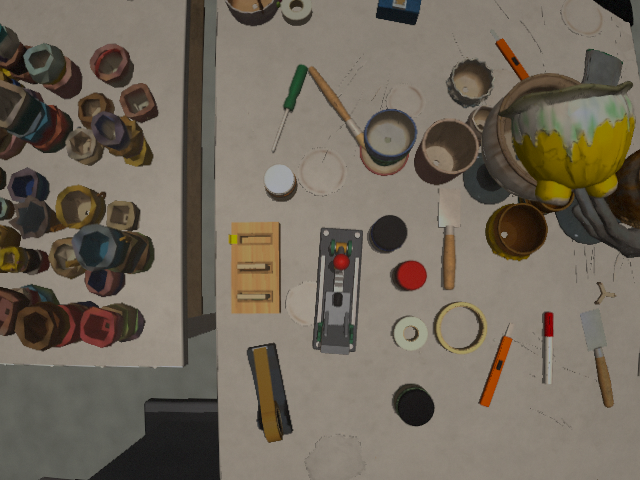

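The scene view shows the clamp with its knob at (311,234), the handle at (280,292) and the rack at about (237,235), with the tag at (242,198). In the top view the knob is at (341,262), the handle at (338,299), the tag at (234,239), the empty slot at (256,239), and the clamp plate covers about (314-362, 228-353).

```bash
python3 - <<'E'
from h import *
t=cam('top');s=cam('scene')
def cen(m,box):
    x0,y0,x1,y1=box; k=np.zeros_like(m); k[y0:y1,x0:x1]=m[y0:y1,x0:x1]
    n,l,st,c=cv2.connectedComponentsWithStats(k); i=1+np.argmax(st[1:,4]); return c[i],st[i],(l==i).astype(np.uint8)
def hsv(c): return cv2.cvtColor(c['pixels'],cv2.COLOR_RGB2HSV)
ht,hs=hsv(t),hsv(s)
red=lambda h:(((h[...,0]<6)|(h[...,0]>174))&(h[...,1]>170)&(h[...,2]>90)).astype(np.uint8)
yel=lambda h:((h[...,0]>23)&(h[...,0]<34)&(h[...,1]>170)&(h[...,2]>120)).astype(np.uint8)
blk=lambda h:(h[...,2]<40).astype(np.uint8)
kt,a,_=cen(red(ht),(325,245,360,280));ks,b,_=cen(red(hs),(295,220,325,250));print('knob',kt,ks,a[2:],b[2:],tri(t,kt,s,ks))
yt,a,_=cen(yel(ht),(220,228,250,250));ys,b,_=cen(yel(hs),(230,185,255,210));print('tag',yt,ys,a[2:],b[2:],tri(t,yt,s,ys))
# rack: wood mask minAreaRect on top face
wood=((ht[...,0]>8)&(ht[...,0]<22)&(ht[...,1]>85)&(ht[...,2]>100)).astype(np.uint8)
_,st,m=cen(cv2.morphologyEx(wood,cv2.MORPH_CLOSE,np.ones((9,9))),(222,210,290,325))
r=cv2.minAreaRect(np.argwhere(m)[:,::-1].astype(np.float32));print('rack',r)
for p in cv2.boxPoints(r): print(onz(t,p,.034))
# clamp plate
dark=((ht[...,2]<110)).astype(np.uint8)
_,st,m=cen(cv2.morphologyEx(dark,cv2.MORPH_CLOSE,np.ones((5,5))),(305,222,368,360))
r=cv2.minAreaRect(np.argwhere(m)[:,::-1].astype(np.float32));print('clamp',r,st)
for p in cv2.boxPoints(r): print(onz(t,p,.012))
print('handle',onz(t,(338,299),.076))
big=cv2.resize(t['pixels'][205:365,215:375],None,fx=3.7,fy=3.7,interpolation=cv2.INTER_CUBIC);cv2.imwrite('pics/topc.png',big[...,::-1])
E
```

```text
knob [341.         261.30601093] [310.12068966 232.20689655] [ 15  15 183] [ 18  14 174] (array([ 0.55696049, -0.43745377,  0.1312026 ]), np.float64(0.0006138537363004189))
tag [232.828125 238.890625] [242.33333333 199.33333333] [ 8  9 64] [2 2 3] (array([ 0.60694184, -0.25065275,  0.02983381]), np.float64(0.0003645824347605991))
rack ((253.88890075683594, 267.5012512207031), (91.48323822021484, 49.23029327392578), 89.36341094970703)
[ 0.63650984 -0.24430678  0.034     ]
[ 0.63498391 -0.3316686   0.034     ]
[ 0.47501919 -0.33035387  0.034     ]
[ 0.47565463 -0.24396988  0.034     ]
clamp ((339.07867431640625, 290.76629638671875), (47.56802749633789, 125.6784896850586), 4.573921203613281) [ 312  227   56  128 4745]
[ 0.40460251 -0.38249782  0.012     ]
[ 0.62721747 -0.40569911  0.012     ]
[ 0.61819306 -0.4904628   0.012     ]
[ 0.39588131 -0.46629508  0.012     ]
handle [ 0.49767169 -0.43253709  0.076     ]
```

View pics/topc.png

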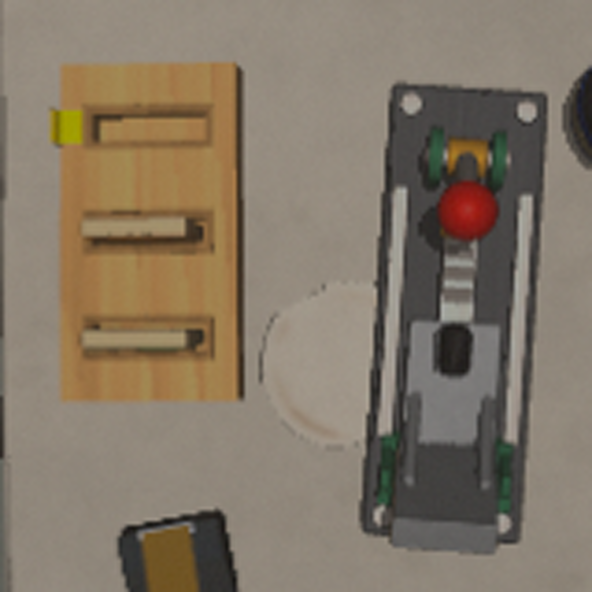

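Request:
move_arm(
  plan=[0,0,1.2,0,0,0,0,0,2.4,0,0,0,0,0,3.6,0,0,0.05,0.55,-1.1,3.6,0,0,0.1,1.1,-2.2,3.6,0,0,0.15,1.65,-3.3,3.6,0,0,0.2,2.2,-4.4,3.6,0,0,0.22,2.75,-5.5,3.6,0,0,0.22,3.3,-6.6,3.6,0,0,0.22,3.85,-7.7,3.6,0,0,0.22],
  grip=0,
)

```text
time_s: 1.45
eef_pos: [0.3555, 0.1647, 0.4114]
eef_rot: [0.0, 0.033, 0.999, 0.0]
wrist_force: [0.5, -0.7, -0.3]
opening: 0.001
grasp_force: 0.0
```

```bash
python3 - <<'E'
from h import *
t=cam('top')
f=lambda p:onz(t,(215+p[0]/3.7-.4,205+p[1]/3.7-.4),.012)
P=[f(p) for p in[(393,84),(548,93),(521,543),(361,528)]]
for p in P:print(p)
a=(P[0]+P[1])/2;b=(P[2]+P[3])/2;d=a-b;yaw=np.arctan2(d[1],d[0]);print('len',np.linalg.norm(d),np.linalg.norm(P[0]-P[1]),'yaw',np.degrees(yaw))
e=np.array([np.cos(yaw),np.sin(yaw),0]);o=(a+b)/2-.029*e;print('origin',o,'tileend',b)
print('knob in clamp',(np.array([.557,-.4375,0])-o)@e, 'handle',onz(t,(215+455/3.7,205+349/3.7),.076), 'knob pred',o+.072*e,'foot',o-.04*e)
for p in[(85,104),(211,104),(211,145),(85,145)]:print('slot',onz(t,(215+p[0]/3.7-.4,205+p[1]/3.7-.4),.034))
o=ctrl.get_obs();print(o['eef_pos'],o['q'],o['time_s'])
E
```

```text
[ 0.62526241 -0.40643043  0.012     ]
[ 0.61894354 -0.48135389  0.012     ]
[ 0.40298295 -0.46227986  0.012     ]
[ 0.41199013 -0.3858814   0.012     ]
len 0.2155289075208162 0.07518944013049558 yaw -5.274103075426279
origin [ 0.48591753 -0.4313207   0.012     ] tileend [ 0.40748654 -0.42408063  0.012     ]
knob in clamp 0.07134953336772591 handle [ 0.49713671 -0.43247849  0.076     ] knob pred [ 0.55761271 -0.43793898  0.012     ] foot [ 0.44608688 -0.42764388  0.012     ]
slot [ 0.6171091  -0.25983234  0.034     ]
slot [ 0.61546211 -0.32011179  0.034     ]
slot [ 0.59594645 -0.31978007  0.034     ]
slot [ 0.59751639 -0.25960497  0.034     ]
[0.35871017 0.15813173 0.41094848] [ 0.11399469 -0.34305854  1.74193393 -0.00476443  1.74201323 -1.38225096] 1.5
```

Request:
move_arm(
  plan=[0.3,-1.2,0,0,0,-0.026,0.6,-2.4,0,0,0,-0.026,0.9,-3.6,0,0,0,-0.026,1.2,-4.8,0,0,0,-0.026,1.5,-6.0,0,0,0,-0.026,1.8,-7.2,0,0,0,-0.026,2.1,-8.4,0,0,0,-0.026,2.4,-9.6,0,0,0,-0.026,2.7,-10.8,0,0,0,-0.026,2.9,-11.9,0,0,0,-0.026],
)

```text
time_s: 2.75
eef_pos: [0.5006, -0.4303, 0.4105]
eef_rot: [-0.0, 0.047, 0.999, 0.0]
wrist_force: [0.6, 0.2, -1.2]
opening: -0.001
grasp_force: 0.0
```

Request:
move_arm(
  plan=[0,0,0,0,0,0],
)

```text
time_s: 2.88
eef_pos: [0.4996, -0.4318, 0.4074]
eef_rot: [-0.002, 0.048, 0.999, 0.002]
wrist_force: [-0.3, 0.1, -1.2]
opening: 0.001
grasp_force: 0.0
```

Request:
move_arm(
  plan=[0,0,-1.2,0,0,0,0,0,-2.4,0,0,0,0,0,-3.6,0,0,0,0,0,-4.8,0,0,0,0,0,-5.83,0,0,0,0.3,-0.03,-5.83,0,0,0,0.55,-0.05,-5.83,0,0,0,0.8,-0.07,-5.83,0,0,0,1.05,-0.1,-5.83,0,0,0,1.3,-0.12,-5.83,0,0,0],
)

```text
time_s: 4.12
eef_pos: [0.5672, -0.4352, 0.122]
eef_rot: [0.001, 0.046, 0.999, -0.001]
wrist_force: [-0.1, 0.2, 0.3]
opening: 0.001
grasp_force: 0.0
```

Request:
move_arm(
  plan=[0.25,-0.02,0,0,0,0,0.5,-0.04,0,0,0,0,0.5,-0.04,0,0,0,0],
)

```text
time_s: 4.5
eef_pos: [0.5911, -0.4363, 0.1195]
eef_rot: [0.0, 0.046, 0.999, 0.0]
wrist_force: [0.2, -0.9, -0.2]
opening: 0.003
grasp_force: 0.0
```

```bash
python3 - <<'E'
from h import *
s=cam('scene'); cv2.imwrite('pics/k.png',cv2.resize(s['pixels'][130:370,180:420],None,fx=2.4,fy=2.4)[...,::-1])
E
```

```text
(no output)
```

View pics/k.png

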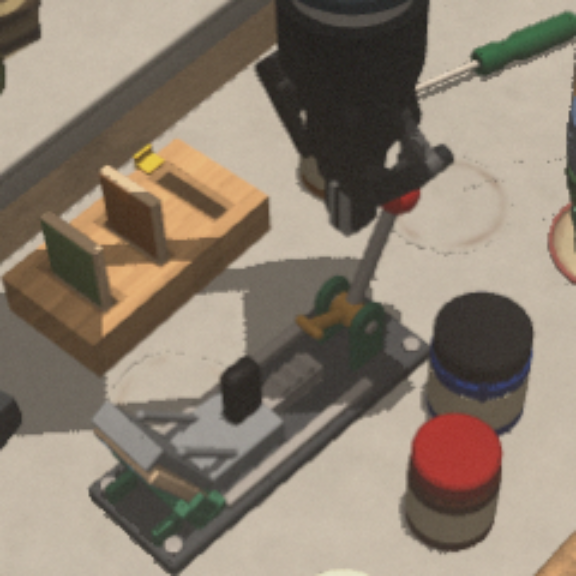

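The knob, at crop (402,195), now lies past upright toward +x, so the pawl is flipped. Next is the jaw handle.

Request:
move_arm(
  plan=[-0.1,0,0.7,0,0,0,-0.3,0.02,1.6,0,0,0,-1.1,0.04,1.6,0,0,0,-1.88,0.08,1.4,0,0,0,-1.88,0.08,1.0,0,0,0,-1.88,0.08,0.2,0,0,0,-1.88,0.08,-0.6,0,0,0,-1.88,0.08,-1.2,0,0,0,-1.88,0.08,-1.53,0,0,0,-1.88,0.08,-1.53,0,0,0],
  grip=45,
)

```text
time_s: 5.8
eef_pos: [0.4958, -0.4316, 0.0417]
eef_rot: [-0.001, 0.046, 0.999, 0.001]
wrist_force: [0.2, -0.3, -0.4]
opening: 0.53
grasp_force: 0.0
```

Request:
move_arm(
  plan=[0,0,0,0,0,0,0,0,0,0,0,0,0,0,0,0,0,0,0,0,0,0,0,0],
  grip=6,
)

```text
time_s: 6.3
eef_pos: [0.4973, -0.4321, 0.0452]
eef_rot: [0.001, 0.046, 0.999, -0.0]
wrist_force: [0.9, 5.2, 5.6]
opening: 0.153
grasp_force: 60.0
```

Request:
move_arm(
  plan=[0.1,-0.01,0,0,0,0,0.25,-0.023,0,0,0,0,0.4,-0.037,0,0,0,0,0.55,-0.05,0,0,0,0,0.7,-0.064,0,0,0,0,0.85,-0.078,0,0,0,0,0.95,-0.087,0,0,0,0,1.0,-0.092,0,0,0,0,1.03,-0.095,0,0,0,0,1.03,-0.095,0,0,0,0],
)

```text
time_s: 7.55
eef_pos: [0.5394, -0.4359, 0.0451]
eef_rot: [-0.009, 0.046, 0.999, 0.003]
wrist_force: [-38.0, 13.7, 27.3]
opening: 0.155
grasp_force: 83.2
```

Request:
move_arm(
  plan=[-0.1,0.01,0,0,0,0,-0.16,0.0,-0.03,0,0,0,-0.16,0.0,-0.03,0,0,0],
)

```text
time_s: 7.92
eef_pos: [0.5385, -0.4359, 0.0451]
eef_rot: [-0.002, 0.046, 0.999, 0.001]
wrist_force: [-11.4, 11.7, 20.0]
opening: 0.154
grasp_force: 67.5
```

```bash
python3 - <<'E'
from h import *
s=cam('scene'); cv2.imwrite('pics/k2.png',cv2.resize(s['pixels'][190:370,200:380],None,fx=3.2,fy=3.2)[...,::-1])
E
```

```text
(no output)
```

View pics/k2.png

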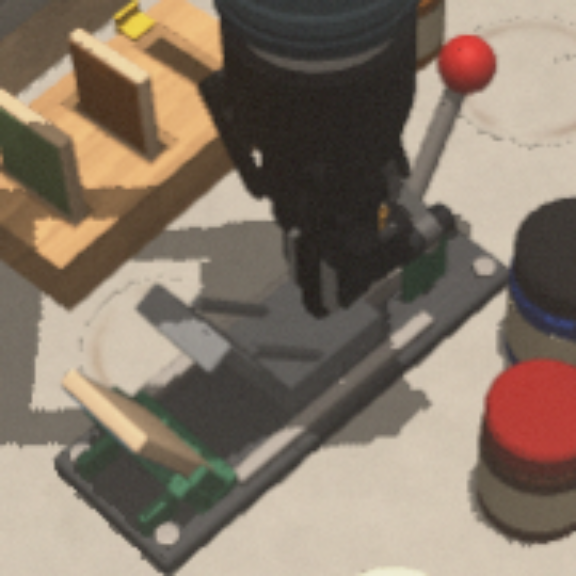

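```bash
python3 - <<'E'
from h import *
s=cam('scene')
for a,b in[((95,415),(138,305)),((112,400),(153,284)),((160,455),(228,372))]:
    u=(180+a[0]/2.4,130+a[1]/2.4);v=(200+b[0]/3.2,190+b[1]/3.2)
    p,q=onz(s,u,.087),onz(s,v,.087);print(p,q,q-p)
E
```

```text
[ 0.41837594 -0.39880624  0.087     ] [ 0.45818801 -0.40304203  0.087     ] [ 0.03981207 -0.00423579  0.        ]
[ 0.43126882 -0.39899835  0.087     ] [ 0.46997782 -0.40042642  0.087     ] [ 3.87090072e-02 -1.42806748e-03  1.11022302e-16]
[ 0.42219038 -0.44365587  0.087     ] [ 0.45713019 -0.4542246   0.087     ] [ 3.49398090e-02 -1.05687368e-02 -1.11022302e-16]
```

```bash
python3 - <<'E'
from h import *
s=cam('scene');t=cam('top',"t2.png")
o=np.array([.4859,-.4313,0]);y=np.radians(-5.27);e=np.array([np.cos(y),np.sin(y),0])
for a in(.6,.7,.84): 
    th=a-.349; print(a,proj(s,o+e*(.101+.085*np.sin(th))+[0,0,.047+.085*np.cos(th)]))
h=cv2.cvtColor(s['pixels'],cv2.COLOR_RGB2HSV)
m=(((h[...,0]<6)|(h[...,0]>174))&(h[...,1]>170)&(h[...,2]>90));m[:,:325]=0;m[:,365:]=0;m[:190]=0;m[230:]=0
print(np.argwhere(m).mean(0)[::-1]); print(ctrl.get_obs()['wrist_force'],ctrl.get_obs()['eef_pos'])
cv2.imwrite('pics/k3.png',np.hstack([cv2.resize(s['pixels'][195:305,255:365],None,fx=5,fy=5),])[...,::-1])
E
```

```text
0.6 [[336.94515515 213.06504279]]
0.7 [[340.97665318 211.18702009]]
0.84 [[346.25118989 209.44450593]]
[345.38554217 207.59036145]
[-11.33502108  11.9661707   19.95623204] [ 0.53853997 -0.43587539  0.04508089]
```

View pics/k3.png

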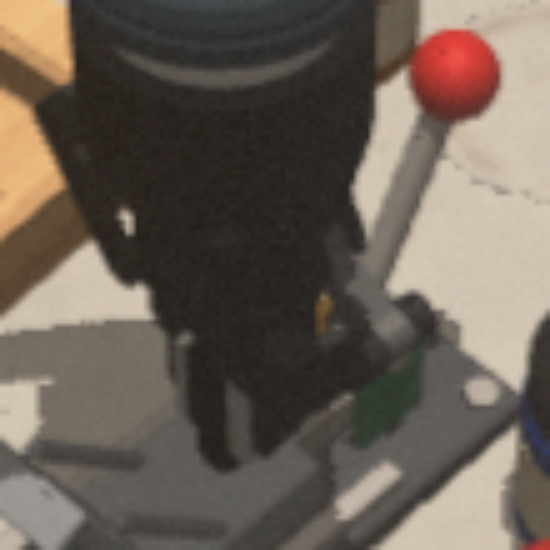

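The pawl is at its stop: the knob is at scene (345,208), against (346,209) predicted. The jaw has moved only about 41 mm, and the fingers crowd the pawl body around crop (330,310). I'll let go and push the handle from its -x side instead.

Request:
move_arm(
  plan=[0,0,0,0,0,0,0,0,0,0,0,0,0,0,0.5,0,0,0,0,0,1.2,0,0,0,0,0,1.4,0,0,0,0,0,1.4,0,0,0],
  grip=45,
)

```text
time_s: 8.88
eef_pos: [0.54, -0.4376, 0.1123]
eef_rot: [0.001, 0.046, 0.999, -0.001]
wrist_force: [-0.0, -0.4, -1.4]
opening: 0.526
grasp_force: 0.0
```

Request:
move_arm(
  plan=[-0.45,0.05,0.1,0,0,0,-0.86,0.09,0.1,0,0,0,-0.86,0.09,0,0,0,0,-0.86,0.09,-0.5,0,0,0,-0.86,0.09,-1.07,0,0,0,-0.86,0.09,-1.07,0,0,0,-0.7,0.08,-1.07,0,0,0,-0.5,0.06,-1.07,0,0,0,-0.35,0.04,-1.07,0,0,0,-0.35,0.04,-1.07,0,0,0],
  grip=0,
)

```text
time_s: 10.12
eef_pos: [0.5233, -0.4355, 0.059]
eef_rot: [0.001, 0.046, 0.999, -0.001]
wrist_force: [-0.5, 0.5, -0.1]
opening: -0.001
grasp_force: 0.0
```

Keep pushing until the stop shows as force.

Request:
move_arm(
  plan=[0.06,-0.005,0,0,0,0,0.1,-0.01,0,0,0,0,0.1,-0.01,0,0,0,0],
)

```text
time_s: 10.5
eef_pos: [0.5241, -0.4354, 0.0586]
eef_rot: [-0.003, 0.046, 0.999, 0.001]
wrist_force: [-14.6, 3.3, 9.0]
opening: -0.001
grasp_force: 7.0
```

Request:
move_arm(
  plan=[0.05,-0.005,0,0,0,0,0.1,-0.01,0,0,0,0,0.1,-0.01,0,0,0,0],
)

```text
time_s: 10.88
eef_pos: [0.5243, -0.4354, 0.0585]
eef_rot: [-0.008, 0.047, 0.999, 0.003]
wrist_force: [-31.6, 7.9, 20.9]
opening: 0.002
grasp_force: 16.9
```

Request:
move_arm(
  plan=[-0.35,0.03,0.1,0,0,0,-0.45,0.03,1.2,0,0,0,-0.45,0.03,2.3,0,0,-0.18,-0.7,0.05,3.2,0,0,-0.36,-1.2,0.1,4,0,0,-0.54,-1.7,0.15,4,0,0,-0.72,-2.2,0.2,4,0,0,-0.9,-2.66,0.24,4,0,0,-1.08,-2.66,0.24,4,0,0,-1.26,-2.66,0.24,4,0,0,-1.44],
)

```text
time_s: 12.12
eef_pos: [0.3989, -0.4243, 0.2587]
eef_rot: [0.001, 0.696, 0.718, 0.0]
wrist_force: [-0.9, -0.5, -0.6]
opening: -0.003
grasp_force: 0.0
```

Request:
move_arm(
  plan=[0,0,0,0,0,-0.13,0,0,0,0,0,-0.13],
  grip=40,
)

```text
time_s: 12.38
eef_pos: [0.3992, -0.4242, 0.2585]
eef_rot: [0.0, 0.739, 0.674, 0.0]
wrist_force: [0.5, 0.1, 0.3]
opening: 0.418
grasp_force: 0.0
```

```bash
python3 - <<'E'
from h import *
w=cam('wrist','w1.png');s=cam('scene')
o=ctrl.get_obs();print(o['eef_pos'],R.from_quat(o['eef_rot'],scalar_first=True).as_matrix().round(3),w['o'])
o=np.array([.4859,-.4313,0]);y=np.radians(-5.27);e=np.array([np.cos(y),np.sin(y),0]);n=np.array([-e[1],e[0],0])
L=lambda x,yy,z:o+e*x+n*yy+[0,0,z]
a=np.radians(25);T=lambda l,q,d:L(-.04-np.sin(a)*l+np.cos(a)*d,q,.018+np.cos(a)*l+np.sin(a)*d)
for d in(-.00425,.00425): print([proj(w,T(.072,q,d))[0].round(1) for q in(-.024,.024)],[proj(s,T(.072,q,d))[0].round(1) for q in(-.024,.024)])
E
```

```text
[ 0.39917766 -0.42419678  0.25834725] [[ 0.089  0.996  0.   ]
 [ 0.996 -0.089 -0.   ]
 [-0.     0.    -1.   ]] [ 0.40680314 -0.34365581  0.401305  ]
[array([337.3, 233.8]), array([337.9, 186.5])] [array([243. , 330.4]), array([218.8, 308.1])]
[array([345.1, 235. ]), array([346.2, 187.2])] [array([247.3, 325.2]), array([223. , 303.1])]
```

View pics/w1.png

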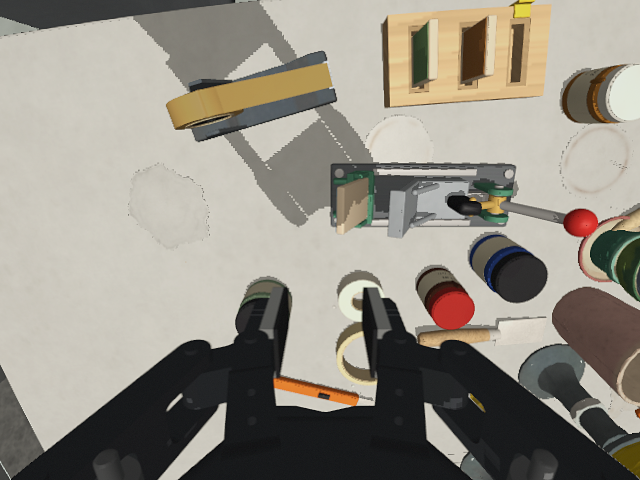

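Request:
move_arm(
  plan=[-0.3,0.03,-0.2,-0.013,-0.145,0,-0.6,0.06,-0.4,-0.027,-0.29,0,-0.74,0.08,-0.8,-0.04,-0.434,0,-0.74,0.08,-1.19,-0.04,-0.434,0,-0.4,0.05,-1.95,-0.04,-0.434,0,0.05,0.01,-2.89,-0.04,-0.434,0,0.05,0.01,-2.89,-0.04,-0.434,0,0.05,0.01,-2.89,-0.04,-0.434,0],
  grip=30,
)

```text
time_s: 13.48
eef_pos: [0.4018, -0.4243, 0.1149]
eef_rot: [0.16, 0.721, 0.658, 0.145]
wrist_force: [-0.6, -0.9, 0.8]
opening: 0.357
grasp_force: 0.0
```

```bash
python3 - <<'E'
from h import *
w=cam('wrist');s=cam('scene')
ob=ctrl.get_obs();print(ob['eef_pos'],R.from_quat(ob['eef_rot'],scalar_first=True).as_matrix().round(3),ob['opening'])
a=cv2.resize(s['pixels'][200:370,190:390],(600,510),interpolation=cv2.INTER_CUBIC)
cv2.imwrite('pics/g1.png',a[...,::-1])
E
```

```text
[ 0.40184941 -0.4252425   0.11617669] [[ 0.092  0.902  0.422]
 [ 0.996 -0.081 -0.042]
 [-0.004  0.424 -0.906]] 0.355250646016705
```

View pics/g1.png

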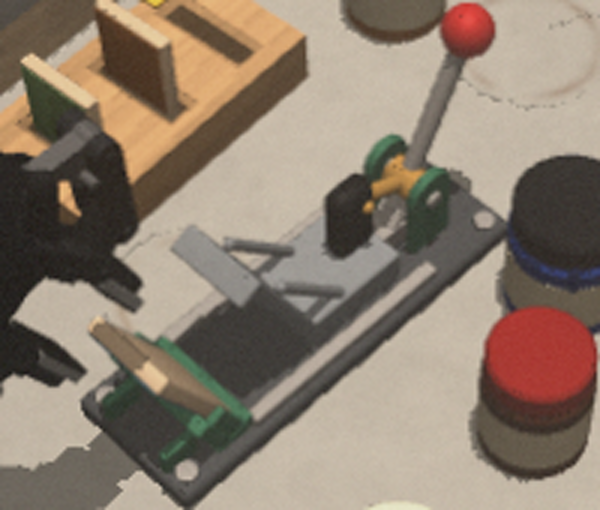

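The jaw is fully back, with its handle at (348,215) against the pawl nose. The fingers straddle the tile's top edge at (95-165, 320-385). Descending along the lean.

Request:
move_arm(
  plan=[0.2,-0.01,-0.42,0,0,0,0.4,-0.03,-0.85,0,0,0,0.59,-0.05,-1.27,0,0,0,0.59,-0.05,-1.27,0,0,0],
)

```text
time_s: 14.08
eef_pos: [0.4312, -0.4263, 0.0508]
eef_rot: [0.16, 0.721, 0.658, 0.146]
wrist_force: [-0.4, 0.5, -0.3]
opening: 0.351
grasp_force: 0.0
```

Request:
move_arm(
  plan=[0,0,0,0,0,0,0,0,0,0,0,0,0,0,0,0,0,0],
  grip=2,
)

```text
time_s: 14.45
eef_pos: [0.4312, -0.4274, 0.0521]
eef_rot: [0.161, 0.721, 0.658, 0.145]
wrist_force: [-4.7, 1.8, 7.6]
opening: 0.093
grasp_force: 62.3
```

Request:
move_arm(
  plan=[-0.1,0.01,0.2,0,0,0,-0.3,0.03,0.64,0,0,0,-0.6,0.06,1.28,0,0,0,-1.0,0.1,2.14,0,0,0,-1.1,0.1,3.2,0,0,0,-1.1,0.1,4.2,0,0,0,-0.7,0.4,4.2,0.013,0.145,0,0,0.8,4.2,0.027,0.29,0,0.8,1.3,4.2,0.04,0.434,0,1.6,1.8,4.2,0.04,0.434,0],
)

```text
time_s: 15.7
eef_pos: [0.5134, -0.335, 0.2609]
eef_rot: [-0.0, 0.738, 0.674, -0.001]
wrist_force: [-0.4, -1.0, 0.1]
opening: 0.093
grasp_force: 61.0
```

Request:
move_arm(
  plan=[0.9,0.5,0,0,0,0.04,1.9,0.93,-0.4,0,0,0.08,1.9,0.93,-0.9,0,0,0.08,1.9,0.93,-0.9,0,0,0.08],
)

```text
time_s: 16.2
eef_pos: [0.6048, -0.2883, 0.2129]
eef_rot: [-0.003, 0.711, 0.703, -0.001]
wrist_force: [0.1, 0.5, -1.0]
opening: 0.091
grasp_force: 61.0
```

```bash
python3 - <<'E'
from h import *
ob=ctrl.get_obs();print(ob['eef_pos'],R.from_quat(ob['eef_rot'],scalar_first=True).as_matrix().round(3),ob['opening'])
w=cam('wrist','w2.png')
for p in[(.6065,-.263,.034),(.6065,-.317,.034)]:print(proj(w,p))
E
```

```text
[ 0.60477271 -0.28833987  0.21287207] [[ 0.011  1.    -0.005]
 [ 1.    -0.011  0.003]
 [ 0.003 -0.005 -1.   ]] 0.09055363999267908
[[327.20386628 186.21402041]]
[[327.63595643 238.95020423]]
```

View pics/w2.png

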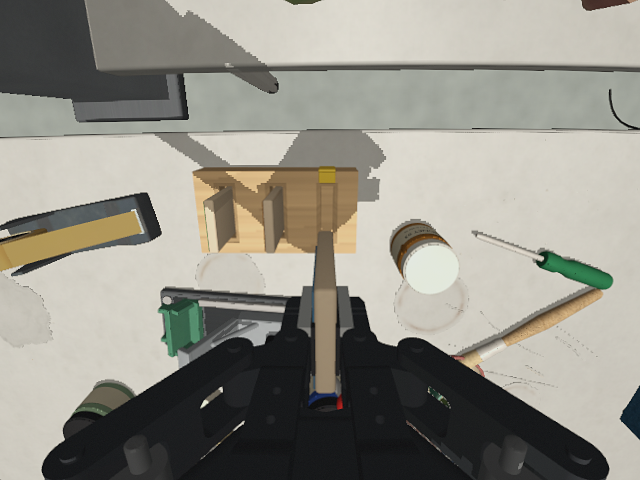

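The slot is at about x 320-335, y 181 and below, matching the 327 predicted. The tile's near edge tapers to (316-333, 232).

```bash
python3 - <<'E'
from h import *
w=cam('wrist');g=w['pixels'].astype(int).sum(2)//3
tc=ctrl.get_obs()['eef_pos']
for r in(190,200,210,240,260,280,330):print(r,list(g[r,308:346]))
print('col',list(g[168:236,327]))
for dy in(.024,): 
  for dz in(-.036,-.02,0,.036): print(dz,[proj(w,np.array(tc)+[dx,dy,dz])[0].round(1) for dx in(-.00425,.00425)])
for p in[(.600,-.259),(.613,-.259),(.5965,-.29),(.6165,-.29)]:print(proj(w,(*p,.034))[0].round(1))
E
```

```text
190 [np.int64(121), np.int64(121), np.int64(122), np.int64(121), np.int64(122), np.int64(121), np.int64(120), np.int64(112), np.int64(105), np.int64(105), np.int64(105), np.int64(98), np.int64(110), np.int64(122), np.int64(121), np.int64(120), np.int64(121), np.int64(121), np.int64(121), np.int64(121), np.int64(121), np.int64(121), np.int64(122), np.int64(114), np.int64(97), np.int64(99), np.int64(104), np.int64(102), np.int64(112), np.int64(121), np.int64(122), np.int64(123), np.int64(122), np.int64(122), np.int64(122), np.int64(122), np.int64(122), np.int64(122)]
200 [np.int64(122), np.int64(122), np.int64(122), np.int64(122), np.int64(123), np.int64(123), np.int64(124), np.int64(114), np.int64(106), np.int64(109), np.int64(110), np.int64(99), np.int64(108), np.int64(119), np.int64(118), np.int64(118), np.int64(119), np.int64(118), np.int64(118), np.int64(119), np.int64(118), np.int64(119), np.int64(120), np.int64(112), np.int64(102), np.int64(100), np.int64(101), np.int64(103), np.int64(113), np.int64(123), np.int64(124), np.int64(124), np.int64(123), np.int64(125), np.int64(124),
[... 3435 characters left out ...]
116), np.int64(117), np.int64(116), np.int64(117), np.int64(117), np.int64(116), np.int64(116), np.int64(116), np.int64(118), np.int64(118), np.int64(119), np.int64(120), np.int64(119), np.int64(117), np.int64(115), np.int64(113), np.int64(113), np.int64(113), np.int64(112), np.int64(112), np.int64(111), np.int64(111), np.int64(112), np.int64(115), np.int64(109), np.int64(81), np.int64(85), np.int64(85), np.int64(86), np.int64(86)]
-0.036 [array([317.4, 233.9]), array([332.6, 233.8])]
-0.02 [array([316.7, 243.5]), array([333.2, 243.3])]
0 [array([315.5, 258.2]), array([334.1, 258. ])]
0.036 [array([312.5, 296.3]), array([336.4, 296.1])]
[319.5 180.5]
[332.9 180.3]
[316.5 211.5]
[336.5 211.3]
```

Request:
move_arm(
  plan=[0.02,-0.07,0,0,0,0,0.02,-0.07,-1.0,0,0,0,0.02,-0.07,-1.9,0,0,0,0.02,-0.07,-2.55,0,0,0,0.02,-0.07,-2.55,0,0,0,0.02,-0.07,-2.55,0,0,0],
)

```text
time_s: 17.05
eef_pos: [0.6082, -0.2946, 0.0903]
eef_rot: [0.002, 0.712, 0.703, 0.0]
wrist_force: [0.1, 0.1, -0.5]
opening: 0.091
grasp_force: 61.0
```

```bash
python3 - <<'E'
from h import *
w=cam('wrist','w3.png');ob=ctrl.get_obs();print(ob['eef_pos'],R.from_quat(ob['eef_rot'],scalar_first=True).as_matrix().round(3))
cv2.imwrite('pics/w3c.png',cv2.resize(w['pixels'][120:320,220:440],(660,600),interpolation=cv2.INTER_CUBIC)[...,::-1])
E
```

```text
[ 0.60854266 -0.29463875  0.09077805] [[ 0.012  1.     0.004]
 [ 1.    -0.012 -0.003]
 [-0.003  0.004 -1.   ]]
```

View pics/w3c.png

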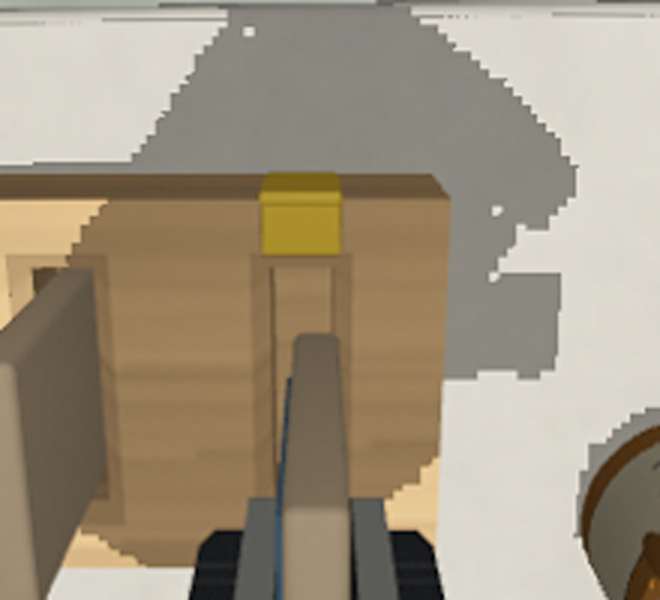

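The tile's bottom edge, at crop (293-339, 335), sits about 2-3 mm to +x of the slot mouth (253-352). Correcting and checking.

Request:
move_arm(
  plan=[-0.055,0.06,0,0,0,0,-0.055,0.06,0,0,0,0,-0.055,0.06,0,0,0,0],
)

```text
time_s: 17.48
eef_pos: [0.6046, -0.2902, 0.0884]
eef_rot: [0.0, 0.711, 0.703, 0.0]
wrist_force: [0.2, -0.4, -0.2]
opening: 0.09
grasp_force: 61.0
```

```bash
python3 - <<'E'
from h import *
w=cam('wrist');ob=ctrl.get_obs();tc=np.array(ob['eef_pos']);print(tc)
g=w['pixels'].astype(np.float32).mean(2)
def edges(r0,r1,c0,c1,k,ax=1):
    p=g[r0:r1,c0:c1].mean(1-ax); d=np.abs(np.gradient(p)); i=[j for j in range(1,len(d)-1) if d[j]>=d[j-1] and d[j]>d[j+1] and d[j]>k]
    return [(j+(c0 if ax else r0),round(float(d[j]),1)) for j in i]
print('slot row 212-222',edges(212,222,295,345,2))
print('tile rows 245-250',edges(245,250,305,345,2))
print('tile bottom',edges(205,260,320,326,2,0))
print('pred slot',[proj(w,(x,-.272,.034))[0].round(1) for x in(.5958,.6158)])
print('pred tile bottom',[proj(w,tc+[dx,.024,-.037])[0].round(1) for dx in(-.00425,.00425)],'dz-.02',[proj(w,tc+[dx,.024,-.02])[0].round(1) for dx in(-.00425,.00425)])
E
```

```text
[ 0.60454787 -0.29024739  0.08816033]
slot row 212-222 [(309, 7.5), (315, 3.8), (317, 8.1), (335, 9.9), (337, 5.7)]
tile rows 245-250 [(310, 7.6), (315, 20.4), (317, 13.3), (333, 12.2), (335, 14.3), (337, 8.7), (343, 9.8)]
tile bottom [(212, 13.1), (214, 7.9), (216, 6.9), (231, 14.1)]
pred slot [array([310. , 231.7]), array([342.3, 231.4])]
pred tile bottom [array([316.4, 231.1]), array([331.4, 231. ])] dz-.02 [array([315.6, 241. ]), array([332.1, 240.9])]
```

Request:
move_arm(
  plan=[0.018,-0.005,0,0,0,0,0.018,-0.005,-0.2,0,0,0,0.018,-0.005,-0.4,0,0,0,0.018,-0.005,-0.55,0,0,0,0.018,-0.005,-0.68,0,0,0,0.018,-0.005,-0.75,0,0,0,0.018,-0.005,-0.75,0,0,0],
)

```text
time_s: 18.4
eef_pos: [0.6052, -0.2904, 0.05]
eef_rot: [-0.0, 0.711, 0.703, -0.0]
wrist_force: [-0.0, -0.5, 0.3]
opening: 0.093
grasp_force: 61.0
```

Request:
move_arm(
  plan=[0,0,-0.04,0,0,0,0,0,-0.08,0,0,0,0,0,-0.08,0,0,0],
)

```text
time_s: 18.77
eef_pos: [0.6056, -0.2906, 0.0469]
eef_rot: [0.0, 0.711, 0.703, 0.0]
wrist_force: [-0.5, 1.4, 1.4]
opening: 0.089
grasp_force: 61.3
```

Request:
move_arm(
  plan=[0,0,-0.03,0,0,0,0,0,-0.06,0,0,0,0,0,-0.06,0,0,0],
)

```text
time_s: 19.15
eef_pos: [0.6059, -0.2907, 0.0468]
eef_rot: [0.001, 0.711, 0.703, -0.0]
wrist_force: [-6.5, 4.7, 19.7]
opening: 0.088
grasp_force: 64.2
```

Floor contact at z = 0.0468 m, as it should be for a tile standing home. Relieving the push, releasing and lifting away.

Request:
move_arm(
  plan=[0,0,0.06,0,0,0,0,0,0.06,0,0,0],
)

```text
time_s: 19.4
eef_pos: [0.6057, -0.2907, 0.0469]
eef_rot: [0.001, 0.711, 0.703, 0.0]
wrist_force: [-1.5, 1.0, 5.4]
opening: 0.09
grasp_force: 61.8
```

Request:
move_arm(
  plan=[0,0,0,0,0,0,0,0,0,0,0,0,0,0,0,0,0,0,0,0,0.4,0,0,0,0,0,1.0,0,0,0,0,0,2.0,0,0,0,0,0,3.0,0,0,0,0,0,4.0,0,0,0,-0.8,-0.6,4.5,0,0,0,-1.8,-1.2,4.8,0,0,0],
  grip=24,
)

```text
time_s: 20.65
eef_pos: [0.5154, -0.3512, 0.2902]
eef_rot: [0.003, 0.711, 0.704, -0.0]
wrist_force: [-0.1, -0.6, 0.8]
opening: 0.283
grasp_force: 0.0
```

```bash
python3 - <<'E'
from h import *
s=cam('scene');t=cam('top')
A=cv2.resize(s['pixels'][160:380,170:390],(400,400),interpolation=cv2.INTER_CUBIC);B=cv2.resize(t['pixels'][200:360,210:370],(400,400),interpolation=cv2.INTER_CUBIC)
cv2.imwrite('pics/fin.png',np.hstack([A,B])[...,::-1])
c=np.array([.6058,-.2906,.082])
print([proj(s,c+[dx,dy,0])[0].round(1) for dx in(-.00425,.00425) for dy in(-.024,.024)])
E
```

```text
[array([267. , 196.8]), array([244. , 182.6]), array([270.8, 193.7]), array([247.8, 179.6])]
```

View pics/fin.png

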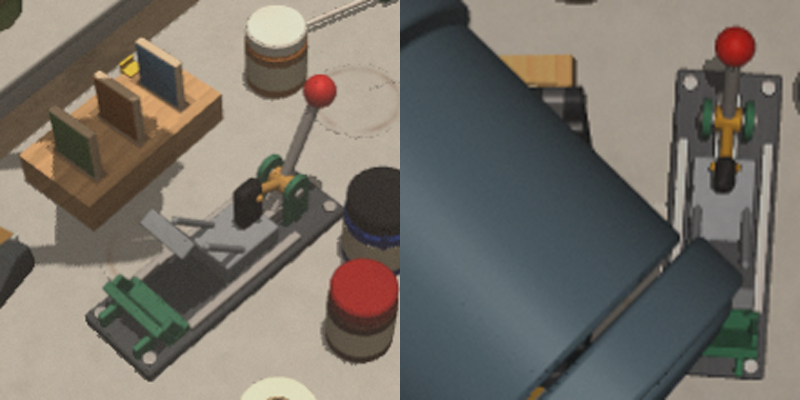

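The blue tile stands upright in the tagged slot at crop (162,70), level with its neighbours. The pawl is over and the handle has moved about 30 px (50 mm), so the jaw is fully back.

```bash
python3 -c "
from bench import ctrl
print(ctrl.hand_in())"
```

```text
the job is handed in; nothing more can be done
None
```

The job is handed in at about 21 s of the 72 s limit: the blue tile stands home in the yellow-tagged slot, the pawl is flipped, the jaw is fully back, and the last pictures show the other things undisturbed.

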